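# Load the sample rack by number and start the run

### The job

Clear the spent white-capped jar out of the rack into the blue discard bin. Then stand the amber jars that are there in the rack, each fully down in the pocket whose plate has its cap's colour and dots, strictly in number order: 1 blue, 2 yellow, 3 red, 4 green, skipping any that is missing. Then push the rack's locking slide fully home and after that press the green start button once all the way down; set glass down gently without dropping it, and leave the beaker and the glass dish where they are.

Things in the scene. Friction and masses are not known exactly. Their poses are not given: they have to be found in the camera images.
- rack: Fixed aluminium rack, 110 (x) x 350 (y) x 45 mm high, with a row of five square pockets at x = -20 mm, y = 132, 66, 0, -66, -132 mm. Pockets are 61 mm square, 35 mm deep (floor 10 mm above the bench), so a seated jar stands 50 mm out. Origin: centre of its underside; at yaw 0 x points away from the robot, y to its left.
- plate1: Number plate, blue with 1 black dot: this pocket is number 1. 30 x 52 x 4 mm, fixed on the rack's top at the side away from the robot; order differs from run to run. Origin: centre of its underside, 45 mm above the bench; axes as the rack's. Its pocket's centre lies 55 mm from the origin towards -x of the plate, the pocket's floor 35 mm below the origin.
- plate2: Number plate, yellow with 2 black dots: this pocket is number 2. 30 x 52 x 4 mm, fixed on the rack's top at the side away from the robot; order differs from run to run. Origin: centre of its underside, 45 mm above the bench; axes as the rack's. Its pocket's centre lies 55 mm from the origin towards -x of the plate, the pocket's floor 35 mm below the origin.
- plate3: Number plate, red with 3 black dots: this pocket is number 3. 30 x 52 x 4 mm, fixed on the rack's top at the side away from the robot; order differs from run to run. Origin: centre of its underside, 45 mm above the bench; axes as the rack's. Its pocket's centre lies 55 mm from the origin towards -x of the plate, the pocket's floor 35 mm below the origin.
- plate4: Number plate, green with 4 black dots: this pocket is number 4. 30 x 52 x 4 mm, fixed on the rack's top at the side away from the robot; order differs from run to run. Origin: centre of its underside, 45 mm above the bench; axes as the rack's. Its pocket's centre lies 55 mm from the origin towards -x of the plate, the pocket's floor 35 mm below the origin.
- plate_blank: Number plate, plain grey without dots: this pocket has no number and stays empty. 30 x 52 x 4 mm, fixed on the rack's top at the side away from the robot; order differs from run to run. Origin: centre of its underside, 45 mm above the bench; axes as the rack's. Its pocket's centre lies 55 mm from the origin towards -x of the plate, the pocket's floor 35 mm below the origin.
- jar1: Closed amber glass jar with a blue cap that carries 1 black dot on top; may be absent in a run. A plain upright cylinder 54 mm in diameter and 85 mm tall, the cap being the top 26 mm, with a heavy glass foot; about 0.2 kg. Starts upright on the bench in front of the rack. Origin: centre of its underside; z up along the jar; its yaw has no meaning.
- jar2: Closed amber glass jar with a yellow cap that carries 2 black dots on top; may be absent in a run. A plain upright cylinder 54 mm in diameter and 85 mm tall, the cap being the top 26 mm, with a heavy glass foot; about 0.2 kg. Starts upright on the bench in front of the rack. Origin: centre of its underside; z up along the jar; its yaw has no meaning.
- jar3: Closed amber glass jar with a red cap that carries 3 black dots on top; may be absent in a run. A plain upright cylinder 54 mm in diameter and 85 mm tall, the cap being the top 26 mm, with a heavy glass foot; about 0.2 kg. Starts upright on the bench in front of the rack. Origin: centre of its underside; z up along the jar; its yaw has no meaning.
- jar4: Closed amber glass jar with a green cap that carries 4 black dots on top; may be absent in a run. A plain upright cylinder 54 mm in diameter and 85 mm tall, the cap being the top 26 mm, with a heavy glass foot; about 0.2 kg. Starts upright on the bench in front of the rack. Origin: centre of its underside; z up along the jar; its yaw has no meaning.
- spent: The spent jar: clear glass with a plain white cap, same shape and size as the others (54 mm diameter, 85 mm tall, about 0.2 kg). It starts seated in one of the rack's pockets. Origin: centre of its underside, z up along the jar.
- bin: Fixed blue plastic discard bin, open on top, 160 x 160 mm outside, walls 5 mm thick and 60 mm high, floor 5 mm thick. Origin: centre of its underside, axes along its sides.
- lock (a joint): Locking slide of the rack: a steel bar along the rack's robot-side face. It slides along the rack's y axis; 0 = open (pulled out to the left), 0.040 m = fully home (knob pushed towards the rack, in -y of the rack). It moves with about 3 N and stays where it is left.
- lock_knob (a point): Top centre of the slide's knob, an upright black post 18 mm in diameter whose top is 84 mm above the bench, free to be pinched over its top 45 mm. It stands clear of the rack's left (+y) end: 85 mm from that end when open, 45 mm when home. It moves with the slide.
- controller: Fixed white controller box, 150 (x) x 130 (y) x 60 mm high, with a 12 mm thick upright screen on its far side (60 mm from the origin towards +x, rising to 125 mm above the bench). The green start button sits on its top, 35 mm from the origin towards -x. Origin: centre of its underside; x away from the robot, turned by its yaw.
- start (a joint): Travel of the green start button: 0 = up, 0.006 m = fully down, which takes about 5 N straight down. It springs back.
- start_top (a point): Centre of the top face of the green start button (32 mm in diameter).
- beaker: Clear beaker, 70 mm wide, 80 mm tall; a bystander to leave alone. Origin: centre of its underside.
- dish: Glass dish, 84 mm wide, 16 mm high; a bystander to leave alone. Origin: centre of its underside.

How it is judged:
By the outcome, as a careful person would: the job done as asked, in the order asked, and still so for the second after the job is handed in, with the robot touching nothing.
Of jar1, jar2, jar3, jar4 only 3 to 4 are there at a start; the rules pass over those that are not, and their reading is None.
At some moment in a run one of jar1, jar2, jar3, jar4 may be knocked a few centimetres aside while the robot is not near it.
It also fails if it takes over 200 s, if anything falls off the work surface, if the arm or the gripper's body presses on something with over 40 N, if the wrist force passes 120 N, or if a joint passes its speed limit or range.

### The arm

A 6-joint arm with a two-finger parallel gripper is mounted at the origin on the work surface. World frame = base frame: x ahead of the robot, y to its left, z up, the work surface at z = 0. Lengths are in m, angles in rad, forces in N, time in s.
With the tool pointing down it reaches from about 0.25 to 0.775 m from the base axis. Payload 4 kg.
Tool frame: the origin (TCP) lies on the centre line of the jaws, within the pads' length; the fingertips stand robot.tips_ahead ahead of it and the grasp point (between the pads) lies 8 mm behind it (robot.tips_ahead is the distance from the TCP to the fingertips, in m); z points along the fingers, y is the line along which they close (so a half turn about z gives the same grasp; the last joint's range is limited). The gripper opens to 94 mm and grips with 3 to 60 N. Pads are 16 mm wide; open, the fingers measure 119 mm over their backs; the gripper's body (75 mm by 177 mm) begins 78 mm behind the grasp point.
Start: joints at [-1.301, 0.087, 1.371, -0, 1.684, -0.103], TCP at [0.2, -0.512, 0.217] pointing down, gripper open.
Joint ranges: [-3.1, 3.1], [-0.76, 2.03], [0.27, 2.55], [-1.08, 4.22], [0.17, 2.65], [-2.57, 2.57]. Speed limits (rad/s): [2.79, 2.79, 3.14, 3.14, 3.14, 3.14].

### API

Orientations are given as [roll, pitch, yaw] about the fixed x, y, z axes, in that order (R = Rz(yaw) Ry(pitch) Rx(roll)).
In Python, from bench import robot, snapshot, close_job, spotter gives the robot as it stands. The module is installed in compiled form; this text tells all that it offers.
- The arm moves only by the tool servo_tool, never from a script. Its argument "commands" is one flat list of numbers, 7 for each row, row after row: the shift along the tool's x, y, z in m, then the turn, a rotation vector about the tool's x, y, z in degrees, then the finger opening in m, from 0 to 0.094. In form: [x, y, z, ax, ay, az, grip, x, y, z, ax, ay, az, grip, ...]. A call has 1 to 10 rows; each row is the pose to reach, as a shift and turn from the pose commanded when the call began, along the tool's axes at that moment; what a row does not reach only later rows make up. A row lasts 1/8 s, in which the tool goes at most 62.5 mm and 10.7 degrees, less where a joint would pass 70% of its speed; a pose out of reach is approached as far as the arm can. A call with a gripper value outside its range is refused whole. The fingers move at their own pace and stop on an object; the grip force is fixed at half the most. Time passes only in rows, so rows that repeat a pose let the fingers close. It gives the time, the measured TCP pose, the force, the opening and the grip force at its end, in the units of the state.
- robot.get_obs(): the state, without advancing time (a new reading comes with each control period).
- snapshot(name): name is "scene" or "top" or "wrist"; returns a dict with "img" (480x640x3 uint8, blue, green, red), "camera_matrix" (3x3 intrinsics, pixels), "extrinsics" (4x4, takes a point from camera to world coordinates); the wrist camera has in their place "hand_eye" (4x4, takes a point from camera to tool coordinates, whose origin is the TCP and whose axes are the flange's). Camera axes: x right, y down, z forward; pixel columns grow to the right and rows downward; lengths in m; the calibration is good to about 2 mm. A picture is of the moment at which its call begins: read the wrist's pose just before it. There is no depth.
- close_job(): hands the job in; it is judged then, once.
Trained networks look in a picture, given as the dict that the camera call returned (one of the last four; its "shot" number tells which), for a name from the list of things; names that differ only in an ending like _2 or _b are one class to them, and where a whole thing is asked for, a point or a joint stands for the part that bears it (a point fixed in the world has none). Each returns a list of dicts, best first, with "conf" (0 to 1); they miss things now and then, are a little off and sometimes report something else, mostly with a low value. They report only what shows in the picture. A call takes as long as a camera call.
- spotter.trace(name, picture): "region" (480x640 bool, what is visible of it) and "box" ([left, top, width, height] in pixels, round what is visible of it).
The state is a dict: "time": time; "joint_positions": joint angles; "qvel": joint speeds; "joint_torque": joint torques, N m; "tool_pos": TCP position; "ee_rot": TCP orientation; "wrist_force": force on the tool from outside, world axes, zero at the start; "wrist_torque": the same for the moment, N m; "width": finger opening in m; "finger_force": force on a finger pad.
Only numpy, scipy, OpenCV 4.12 (cv2) and the standard library are available. Lean on these libraries where they do the work, as an engineer would, in place of code of your own. Each camera call takes 0.05 s, during which the arm holds its last target. There are 200 camera calls.

## Working session

There is one attempt and no reset: what is moved stays moved. The work goes in short steps, Python scripts to look and compute and a tool call to move; the robot and the scene stay as the last step left them, time stands still between calls to the robot, and variables do not carry over. Pictures are saved under pics/ and viewed, at most 14 in all, crops included, and the job is handed in when it is done.

Besides the shell and the picture viewer there is one more tool, called after "Call:" as name(argument=value, ...) on one line, values as JSON. servo_tool: Moves the arm, as the interface text tells. Its arguments: {"type":"object","properties":{"commands":{"type":"array","items":{"type":"number"}}},"required":["commands"]}

```bash
mkdir -p pics; cat > h.py <<'E'
import numpy as np, cv2
from bench import robot, snapshot, close_job, spotter
from scipy.spatial.transform import Rotation as R
def T_tool():
    o=robot.get_obs(); T=np.eye(4); T[:3,:3]=R.from_euler('xyz',o['ee_rot']).as_matrix(); T[:3,3]=o['tool_pos']; return T
def shot(n):
    T=T_tool(); s=snapshot(n); s['E']=T@s['hand_eye'] if n=='wrist' else s['extrinsics']; return s
def proj(s,p):
    c=np.linalg.inv(s['E'])@np.r_[p,1]; u=s['camera_matrix']@c[:3]; return u[:2]/u[2]
def onz(s,uv,z):
    d=s['E'][:3,:3]@np.linalg.inv(s['camera_matrix'])@np.r_[uv,1]; o=s['E'][:3,3]; return o+d*(z-o[2])/d[2]
def tri(obs):
    A=0;b=0
    for s,uv in obs:
        d=s['E'][:3,:3]@np.linalg.inv(s['camera_matrix'])@np.r_[uv,1]; d/=np.linalg.norm(d); M=np.eye(3)-np.outer(d,d); A=A+M; b=b+M@s['E'][:3,3]
    return np.linalg.solve(A,b)
def move(p):  # world target TCP -> shift in tool axes
    T=T_tool(); return T[:3,:3].T@(np.array(p)-T[:3,3])
def cen(t):
    ys,xs=np.nonzero(t['region']); return np.array([xs.mean(),ys.mean()])
E
python3 - <<'E'
from h import *
o=robot.get_obs(); print({k:np.round(v,3) for k,v in o.items()}, robot.tips_ahead)
ss={n:shot(n) for n in('scene','top')}
for n,s in ss.items():
    cv2.imwrite(f'pics/{n}0.png',s['img']); print(n,np.round(s['E'],3).tolist(),s['camera_matrix'][0,0])
    for k in 'rack plate1 plate2 plate3 plate4 plate_blank jar1 jar2 jar3 jar4 spent bin lock_knob controller start_top beaker dish'.split():
        for t in spotter.trace(k,s)[:2]:
            c=cen(t); print(n,k,round(t['conf'],2),t['box'],c.round(0),onz(s,c,.05).round(3))
E
```

```text
{'time': np.float64(0.0), 'joint_positions': array([-1.301,  0.088,  1.372, -0.   ,  1.684, -0.103]), 'qvel': array([-0.001, -0.001, -0.002, -0.   ,  0.001,  0.001]), 'joint_torque': array([-1.0000e-03, -3.4019e+01, -3.0243e+01,  7.2000e-02,  3.3000e-02,
       -0.0000e+00]), 'tool_pos': array([ 0.2  , -0.512,  0.215]), 'ee_rot': array([-3.139, -0.   ,  0.373]), 'wrist_force': array([-0.19 , -0.617,  0.237]), 'wrist_torque': array([-0.038,  0.002,  0.   ]), 'finger_force': np.float64(0.0), 'width': np.float64(0.094)} 0.011
scene [[-0.113, 0.658, -0.745, 1.297], [0.993, 0.061, -0.096, 0.097], [-0.018, -0.751, -0.66, 0.797], [0.0, 0.0, 0.0, 1.0]] 550.1686083298371
scene rack 0.69 [213.1, 267.3, 243.7, 63.0] [326. 299.] [0.633 0.024 0.05 ]
scene plate1 0.96 [256.6, 298.1, 31.5, 13.4] [273. 303.] [ 0.651 -0.071  0.05 ]
scene plate1 0.81 [220.9, 293.7, 31.6, 16.2] [236. 302.] [ 0.655 -0.138  0.05 ]
scene plate2 0.96 [256.6, 298.1, 31.5, 13.4] [273. 303.] [ 0.651 -0.071  0.05 ]
scene plate2 0.81 [220.9, 293.7, 31.6, 16.2] [236. 302.] [ 0.655 -0.138  0.05 ]
scene plate3 0.96 [256.6, 298.1, 
[... 3434 characters left out ...]
186  0.05 ]
top spent 0.94 [383.1, 171.8, 29.2, 35.5] [397. 189.] [ 0.597 -0.143  0.05 ]
top bin 0.87 [86.6, 243.3, 91.9, 81.8] [132. 284.] [0.416 0.386 0.05 ]
top bin 0.5 [382.8, 170.8, 27.3, 37.6] [396. 189.] [ 0.596 -0.142  0.05 ]
top lock_knob 0.66 [194.3, 204.8, 186.0, 25.3] [280. 218.] [0.541 0.091 0.05 ]
top controller 0.98 [465.7, 180.5, 95.4, 90.4] [510. 221.] [ 0.528 -0.367  0.05 ]
top start_top 0.59 [500.4, 229.7, 22.1, 15.7] [511. 237.] [ 0.495 -0.367  0.05 ]
top beaker 0.86 [107.6, 175.5, 45.9, 37.1] [130. 195.] [0.594 0.39  0.05 ]
top dish 0.93 [438.0, 305.6, 44.4, 43.6] [462. 326.] [ 0.322 -0.262  0.05 ]
top dish 0.33 [192.9, 153.2, 226.2, 77.0] [315. 195.] [0.587 0.02  0.05 ]
```

```bash
python3 - <<'E'
import cv2
a=cv2.imread('pics/top0.png'); cv2.imwrite('pics/topc.png',cv2.resize(a[130:355,70:590],(800,346),interpolation=cv2.INTER_CUBIC))
b=cv2.imread('pics/scene0.png'); cv2.imwrite('pics/scenec.png',cv2.resize(b[170:350,70:590],(800,277),interpolation=cv2.INTER_CUBIC))
E
```

```text
(no output)
```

View pics/topc.png

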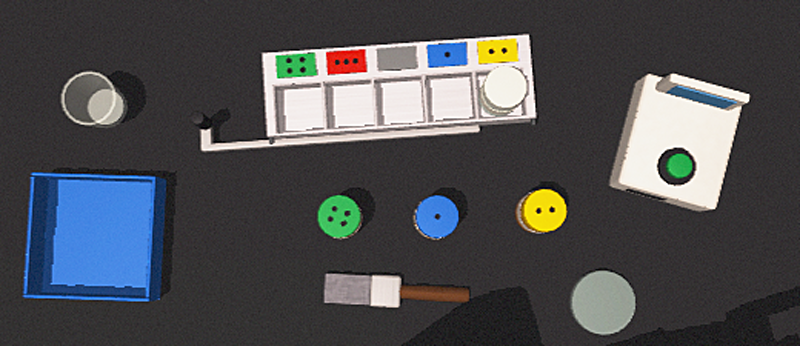

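View pics/scenec.png

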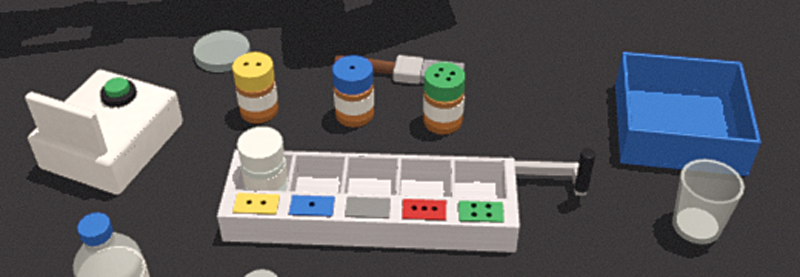

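The top and scene views show blue (1), yellow (2) and green (4) jars; red (3) is absent. The spent jar sits in the yellow (2) pocket. The plates from left to right read green, red, grey, blue, yellow, and the lock knob is at the left end. Next I measure by colour.

```bash
cat >> h.py <<'E'
from scipy.optimize import least_squares
H={'blue':(100,125),'yellow':(22,36),'red':None,'green':(50,85)}
def blobs(s,c,amin=60):
    h=cv2.cvtColor(s['img'],cv2.COLOR_BGR2HSV); m=(h[...,1]>130)&(h[...,2]>60)
    m&=((h[...,0]<8)|(h[...,0]>172)) if c=='red' else (h[...,0]>=H[c][0])&(h[...,0]<=H[c][1])
    m=cv2.morphologyEx(m.astype(np.uint8),cv2.MORPH_CLOSE,np.ones((5,5)))
    n,l,st,ce=cv2.connectedComponentsWithStats(m)
    return [(int(st[i,4]),ce[i],st[i,:4]) for i in range(1,n) if st[i,4]>amin]
A=np.linspace(0,2*np.pi,60,endpoint=False)
def capcen(s,x,y,zt,hgt=.026,r=.027):
    P=[proj(s,[x+r*np.cos(a),y+r*np.sin(a),z]) for a in A for z in(zt,zt-hgt)]
    h=cv2.convexHull(np.float32(P)); m=cv2.moments(h); return np.array([m['m10'],m['m01']])/m['m00'], m['m00']
def fitcap(obs,g,z=None):  # obs [(s,uv)]
    f=lambda p:np.concatenate([capcen(s,p[0],p[1],p[2] if z is None else z)[0]-uv for s,uv in obs])
    r=least_squares(f,list(g)+([.085] if z is None else []),diff_step=1e-3); return r.x,np.abs(r.fun).max()
E
python3 - <<'E'
from h import *
ss={n:shot(n) for n in('scene','top')}
for c in H:
    for n,s in ss.items():
        print(c,n,[(b[0],b[1].round(1).tolist(),onz(s,b[1],.07).round(3)[:2].tolist(),b[2].tolist()) for b in blobs(s,c)])
E
```

```text
blue scene [(4081, [33.5, 29.4], [-0.52, -1.137], [0, 0, 84, 65]), (714, [121.7, 13.3], [-0.694, -0.879], [103, 0, 35, 31]), (214, [139.6, 57.6], [-0.315, -0.67], [132, 34, 15, 34]), (634, [102.8, 57.8], [-0.304, -0.788], [78, 46, 48, 22]), (558, [298.8, 217.9], [0.432, -0.053], [286, 205, 27, 26]), (6166, [514.5, 242.4], [0.468, 0.376], [470, 204, 95, 81]), (338, [272.2, 303.3], [0.668, -0.067], [258, 297, 29, 13]), (387, [131.3, 318.2], [0.726, -0.303], [120, 308, 24, 22]), (716, [196.9, 459.2], [0.958, -0.121], [179, 438, 32, 42])]
blue top [(419, [384.2, 18.2], [0.941, -0.125], [377, 0, 15, 37]), (260, [463.3, 81.9], [0.807, -0.279], [455, 73, 18, 19]), (365, [360.2, 165.3], [0.642, -0.07], [348, 158, 26, 16]), (249, [525.2, 192.7], [0.581, -0.393], [504, 186, 45, 14]), (7275, [131.1, 283.8], [0.416, 0.381], [85, 242, 93, 84]), (620, [353.8, 270.4], [0.435, -0.053], [340, 257, 29, 28])]
yellow scene [(559, [234.3, 216.0], [0.438, -0.188], [221, 204, 27, 25]), (334, [236.2, 301.9], [0.671, -0.131], [222, 296, 29, 13])]
yellow top [(369, [393.1, 162.9], [0.645, -0.135], [380, 155, 27, 16]), (644, [423.4, 266.4], [0.44, -0.188], [409, 253, 30, 28])]
red scene [(354, [345.7, 305.7], [0.662, 0.061], [332, 299, 28, 14]), (372, [481.8, 366.9], [0.766, 0.281], [472, 356, 21, 23])]
red top [(202, [182.6, 74.1], [0.833, 0.281], [175, 66, 16, 17]), (367, [294.7, 169.8], [0.635, 0.06], [282, 162, 26, 17])]
green scene [(526, [358.5, 222.6], [0.436, 0.07], [346, 211, 26, 24]), (154, [145.5, 226.6], [0.488, -0.363], [137, 221, 17, 12]), (322, [382.0, 307.2], [0.659, 0.124], [368, 301, 29, 13])]
green top [(357, [261.9, 172.2], [0.631, 0.124], [249, 165, 27, 16]), (224, [511.0, 237.4], [0.493, -0.361], [503, 230, 17, 16]), (611, [289.7, 270.1], [0.437, 0.072], [276, 257, 28, 27])]
```

```bash
cat >> h.py <<'E'
def near(s,c,p,z,tol=.03):
    b=[(np.linalg.norm(onz(s,b[1],z)[:2]-p),b[1]) for b in blobs(s,c)]; b=[x for x in b if x[0]<tol]
    return min(b,key=lambda x:x[0])[1] if b else None
def rackfit(ss,off={'green':132,'red':66,'blue':-66,'yellow':-132},g={'green':(.631,.124),'red':(.635,.06),'blue':(.642,-.07),'yellow':(.645,-.135)}):
    P={}
    for c in off:
        o=[(s,near(s,c,g[c],.049)) for s in ss]; o=[x for x in o if x[1] is not None]
        if o: P[c]=tri(o) if len(o)>1 else onz(*o[0],.049)
    L=np.array([[.035,off[c]/1e3] for c in P]); W=np.array([P[c][:2] for c in P])
    f=lambda q:(L@np.array([[np.cos(q[2]),np.sin(q[2])],[-np.sin(q[2]),np.cos(q[2])]])+q[:2]-W).ravel()
    r=least_squares(f,[.6,0,0]); return r.x,np.abs(r.fun).max(),{c:P[c].round(4).tolist() for c in P}
def jars(ss,cols=('blue','yellow','green')):
    for c in cols:
        o=[]; 
        for s in ss:
            b=[b for b in blobs(s,c,350) if .33<onz(s,b[1],.07)[0]<.53 and -.3<onz(s,b[1],.07)[1]<.2]
            if b: o.append((s,b[0][1]))
        if o:
            g=onz(*o[-1],.07)[:2]; print(c,len(o),[np.round(v,4) for v in fitcap(o,g,None if len(o)>1 else .085)])
E
python3 - <<'E'
from h import *
ss=[shot(n) for n in('scene','top')]
q,e,P=rackfit(ss); print('rack',q.round(4),e.round(4),P)
for s in ss: print(rackfit([s])[:2])
jars(ss); 
for s in ss: jars([s])
M=np.array([[np.cos(q[2]),-np.sin(q[2])],[np.sin(q[2]),np.cos(q[2])]])
for n,y in(('green',132),('blue',-66),('yellow',-132)): print(n,q[:2]+M@[-.02,y/1e3])
print('knob',q[:2]+M@[-.05,.175+.085])
print('btn',tri([(ss[0],near(ss[0],'green',(.488,-.363),.07)),(ss[1],near(ss[1],'green',(.493,-.361),.07))]))
for x in(-.05,-.06,-.07):print([proj(s,np.r_[q[:2]+M@[x,.26],.084]).round(0) for s in ss])
print('bin',[onz(s,cen(spotter.trace('bin',s)[0]),.03).round(3) for s in ss])
k=[(s,spotter.trace('spent',s)[0]['box']) for s in ss];print(k[0][1],k[1][1])
E
```

```text
rack [ 0.6084 -0.008   0.0531] 0.0004 {'green': [0.6363, 0.1258, 0.0442], 'red': [0.6398, 0.0601, 0.0451], 'blue': [0.6468, -0.0722, 0.0449], 'yellow': [0.6503, -0.1384, 0.0454]}
(array([ 0.61196474, -0.00809017,  0.04994506]), np.float64(0.0008016170679234491))
(array([ 0.60744683, -0.00731324,  0.05339392]), np.float64(0.00020245624304504606))
blue 2 [array([ 0.4343, -0.0525,  0.085 ]), np.float64(0.2074)]
yellow 2 [array([ 0.4396, -0.1875,  0.0843]), np.float64(0.1462)]
green 2 [array([0.4369, 0.071 , 0.084 ]), np.float64(0.3758)]
blue 1 [array([ 0.4344, -0.0529]), np.float64(0.0)]
yellow 1 [array([ 0.4404, -0.1876]), np.float64(0.0)]
green 1 [array([0.4382, 0.0703]), np.float64(0.0)]
blue 1 [array([ 0.4343, -0.0521]), np.float64(0.0)]
yellow 1 [array([ 0.4395, -0.1872]), np.float64(0.0)]
green 1 [array([0.4369, 0.0717]), np.float64(0.0)]
green [0.58137357 0.12272679]
blue [ 0.59188837 -0.07499382]
yellow [ 0.59539331 -0.14090069]
knob [0.54461845 0.24895302]
btn [ 0.49304931 -0.35959475  0.07418498]
[array([452., 260.]), array([197., 216.])]
[array([451., 257.]), array([198., 221.])]
[array([451., 253.]), array([198., 226.])]
bin [array([0.423, 0.391, 0.03 ]), array([0.417, 0.392, 0.03 ])]
[222.3, 253.9, 31.9, 39.3] [380.0, 172.1, 31.5, 34.8]
```

Call:
servo_tool(commands=[0.05,-0.02,-0.035,0,0,-7.2,0.094,0.1,-0.04,-0.035,0,0,-14.4,0.094,0.15,-0.06,-0.035,0,0,-21.5,0.094,0.2,-0.08,-0.035,0,0,-28.7,0.094,0.25,-0.1,-0.035,0,0,-35.9,0.094,0.3,-0.12,-0.035,0,0,-43,0.094,0.35,-0.14,-0.035,0,0,-50.2,0.094,0.4,-0.16,-0.035,0,0,-57.4,0.094,0.45,-0.18,-0.035,0,0,-64.5,0.094,0.503,-0.2015,-0.035,0,0,-71.7,0.094])

```text
time: 3.45
tool_pos: [0.5965, -0.1402, 0.2516]
ee_rot: [3.141, 0.001, 1.628]
wrist_force: [0.8, -0.8, -0.9]
width: 0.0938
finger_force: 0.0
```

```bash
python3 - <<'E'
from h import *
o=robot.get_obs();print(o['tool_pos'].round(4),o['ee_rot'].round(4),o['wrist_force'].round(1))
s=shot('wrist');cv2.imwrite('pics/w1.png',s['img']);print(s['hand_eye'].round(3),s['camera_matrix'][0,0])
for c in H: print(c,[(b[0],b[1].round(1).tolist(),onz(s,b[1],.049).round(4)[:2].tolist(),b[2].tolist()) for b in blobs(s,c)])
E
```

```text
[ 0.5965 -0.1402  0.2516] [3.1412e+00 6.0000e-04 1.6280e+00] [ 0.8 -0.8 -0.9]
[[-0.    -0.965 -0.263  0.077]
 [ 1.    -0.     0.     0.   ]
 [-0.    -0.263  0.965 -0.168]
 [ 0.     0.     0.     1.   ]] 388.91580423287513
blue [(4150, [133.3, 110.7], [0.422, -0.0497], [96, 75, 76, 71]), (1611, [379.4, 149.2], [0.6473, -0.0707], [364, 122, 32, 56])]
yellow [(1510, [375.9, 218.9], [0.6503, -0.1364], [361, 194, 31, 51]), (3196, [150.0, 263.8], [0.4285, -0.195], [117, 234, 67, 61]), (176, [579.7, 421.1], [0.9022, -0.3552], [574, 406, 10, 32]), (594, [611.8, 472.9], [0.9568, -0.4245], [580, 465, 60, 15]), (87, [539.5, 477.7], [0.873, -0.4362], [522, 474, 31, 6])]
red [(719, [385.1, 11.4], [0.6411, 0.043], [369, 0, 34, 23])]
green [(288, [209.6, 429.9], [0.4846, -0.3907], [195, 425, 29, 13])]
```

View pics/w1.png

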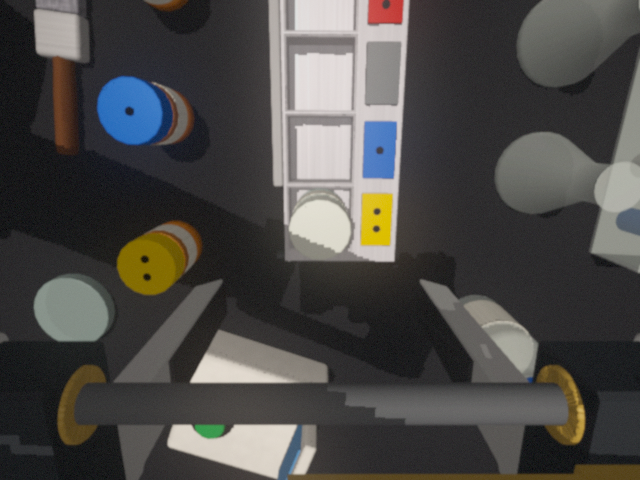

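The wrist view shows the spent jar's cap at about (321,223), the yellow plate at (376,219) and the blue plate at (379,149). All are consistent with the fixed-camera measurements.

```bash
cat >> h.py <<'E'
def whitecap(s,g,zt=.095):
    h=cv2.cvtColor(s['img'],cv2.COLOR_BGR2HSV)
    return onz(s,g,zt)
E
python3 - <<'E'
from h import *
s=shot('wrist'); print('spent',onz(s,(321,223),.095).round(4)); t=spotter.trace('spent',s)[0];print(t['conf'],t['box'],cen(t))
for p in [(.5954,-.1409)]:
    print(capcen(s,*p,.095,.026)[0], capcen(s,*p,.095,.001)[0], move([*p,.067]))
q,e,P=rackfit([s]);print(q,e)
# pocket inner corners of blue pocket as predicted
for q in ([.6084,-.008,.0531],[.6084,-.0062,.0531]):
    M=R.from_euler('z',q[2]).as_matrix()[:2,:2]
    print([proj(s,np.r_[q[:2]+M@[-.02+a*.0305,-.066+b*.0305],.045]).round(1).tolist() for a in(-1,1) for b in(-1,1)])
E
python3 - <<'E'
import cv2;a=cv2.imread('pics/w1.png');cv2.imwrite('pics/w1c.png',cv2.resize(a[90:270,260:420],(640,720),interpolation=cv2.INTER_CUBIC)[:600])
E
```

```text
spent [ 0.6009 -0.1265  0.095 ]
0.63 [283.5, 193.6, 58.8, 74.0] [313.96457373 231.20247696]
[313.6355711  236.24148867] [313.51697704 238.26502607] [-0.00163884 -0.00092033  0.18339471]
[ 0.6089843  -0.01131887  0.05154019] 0.009493578375601108
[[282.8, 189.8], [282.1, 123.3], [346.4, 190.7], [348.5, 124.3]]
[[282.9, 188.0], [282.2, 121.2], [346.6, 188.8], [348.7, 122.2]]
```

View pics/w1c.png

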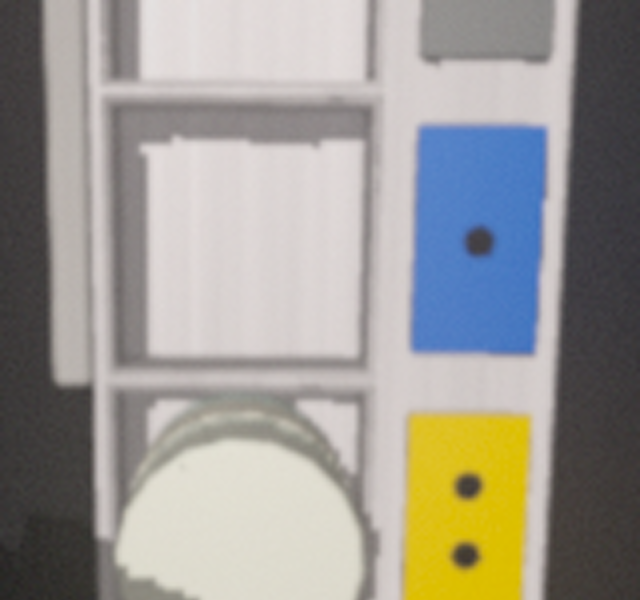

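```bash
python3 - <<'E'
from h import *
for i in range(2):
    s=shot('wrist'); T=T_tool(); print(T[:3,3].round(4))
    for c in('blue','yellow'): print(c,[onz(s,b[1],.049).round(4)[:2].tolist() for b in blobs(s,c) if b[0]>1000 and b[1][0]>300])
q=[.6084,-.008,.0531]
M=R.from_euler('z',q[2]).as_matrix()[:2,:2]; im=s['img'].copy()
for y in(-.066,-.132):
  P=np.array([proj(s,np.r_[q[:2]+M@[-.02+a*.0305,y+b*.0305],.045]) for a,b in((-1,-1),(-1,1),(1,1),(1,-1))]); print(P.round(1).tolist())
  cv2.polylines(im,[np.int32(P*16)],True,(0,0,255),1,shift=4)
cv2.imwrite('pics/w2c.png',cv2.resize(im[100:280,250:420],(567,600),interpolation=cv2.INTER_CUBIC))
E
```

```text
[ 0.5956 -0.1407  0.2508]
blue [[0.6473, -0.0708]]
yellow [[0.6504, -0.1364]]
[ 0.5951 -0.1416  0.2513]
blue [[0.6472, -0.0709]]
yellow [[0.6503, -0.1363]]
[[288.8, 182.7], [287.5, 115.6], [354.2, 115.7], [352.6, 182.8]]
[[290.1, 249.0], [288.9, 187.9], [352.5, 188.0], [351.1, 249.1]]
```

View pics/w2c.png

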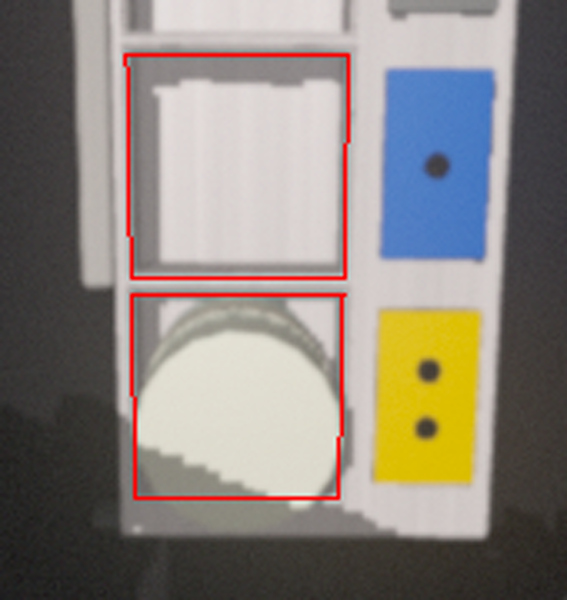

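The red pocket overlays match the real pocket edges to about 1 mm (blue pocket x 288–353, y 116–183), so the rack pose is good. I'll grasp the spent jar now.

Call:
servo_tool(commands=[0,0,0.05,0,0,0,0.094,0,0,0.1,0,0,0,0.094,0,0,0.14,0,0,0,0.094,0,0,0.17,0,0,0,0.094,0,0,0.184,0,0,0,0.094,0,0,0.184,0,0,0,0.094,0,0,0.184,0,0,0,0.04,0,0,0.184,0,0,0,0.04,0,0,0.184,0,0,0,0.04,0,0,0.184,0,0,0,0.04])

```text
time: 4.95
tool_pos: [0.5956, -0.1414, 0.0679]
ee_rot: [3.141, 0.0, 1.624]
wrist_force: [-0.3, 0.0, -0.2]
width: 0.0572
finger_force: 0.0
```

Call:
servo_tool(commands=[0,0,0,0,0,0,0.04,0,0,0,0,0,0,0.04,0,0,0,0,0,0,0.04,0,0,-0.03,0,0,0,0.04,0,0,-0.08,0,0,0,0.04,0,0,-0.13,0,0,0,0.04])

```text
time: 5.7
tool_pos: [0.5946, -0.1411, 0.1972]
ee_rot: [-3.139, -0.001, 1.624]
wrist_force: [-0.0, 0.1, -1.8]
width: 0.0534
finger_force: 30.0
```

Call:
servo_tool(commands=[0.03,-0.008,-0.01,0,0,0,0.04,0.09,-0.024,-0.01,0,0,0,0.04,0.15,-0.041,-0.01,0,0,0,0.04,0.21,-0.057,-0.01,0,0,0,0.04,0.27,-0.074,-0.01,0,0,0,0.04,0.33,-0.09,-0.01,0,0,0,0.04,0.39,-0.106,-0.01,0,0,0,0.04,0.45,-0.123,-0.01,0,0,0,0.04,0.5,-0.136,-0.01,0,0,0,0.04,0.541,-0.1475,-0.01,0,0,0,0.04])

```text
time: 6.95
tool_pos: [0.4178, 0.3926, 0.2062]
ee_rot: [-3.14, 0.001, 1.626]
wrist_force: [1.0, -0.1, -1.1]
width: 0.0534
finger_force: 30.0
```

Call:
servo_tool(commands=[0,0,0.01,0,0,0,0.04,0,0,0.04,0,0,0,0.04,0,0,0.08,0,0,0,0.04,0,0,0.11,0,0,0,0.04,0,0,0.13,0,0,0,0.04,0,0,0.138,0,0,0,0.04,0,0,0.142,0,0,0,0.04,0,0,0.144,0,0,0,0.04])

```text
time: 7.95
tool_pos: [0.4198, 0.391, 0.0641]
ee_rot: [3.14, -0.001, 1.624]
wrist_force: [-0.9, -0.5, -1.6]
width: 0.0538
finger_force: 30.0
```

Call:
servo_tool(commands=[0,0,0.001,0,0,0,0.04,0,0,0.002,0,0,0,0.04,0,0,0.003,0,0,0,0.04])

```text
time: 8.32
tool_pos: [0.4197, 0.3914, 0.0627]
ee_rot: [3.14, -0.001, 1.624]
wrist_force: [-2.2, -2.0, 9.0]
width: 0.0539
finger_force: 30.0
```

Call:
servo_tool(commands=[0,0,0,0,0,0,0.07,0,0,0,0,0,0,0.094,0,0,0,0,0,0,0.094,0,0,0,0,0,0,0.094,0,0,-0.03,0,0,0,0.094,0,0,-0.08,0,0,0,0.094,0,0,-0.13,0,0,0,0.094])

```text
time: 9.2
tool_pos: [0.4189, 0.3908, 0.1913]
ee_rot: [-3.141, 0.001, 1.624]
wrist_force: [0.3, -0.7, 0.4]
width: 0.0941
finger_force: 0.0
```

```bash
cat > look.py <<'E'
from h import *
ss=[shot(n) for n in('scene','top')]
jars(ss)
t=[(t['conf'],t['box']) for t in spotter.trace('spent',ss[1])[:1]]; print('spent',t)
o=robot.get_obs(); print(o['tool_pos'].round(4),o['ee_rot'].round(3),o['width'])
E
python3 look.py
```

```text
blue 2 [array([ 0.4344, -0.0525,  0.0848]), np.float64(0.2278)]
yellow 2 [array([ 0.4396, -0.1876,  0.0844]), np.float64(0.0607)]
green 2 [array([0.4369, 0.0713, 0.0843]), np.float64(0.2703)]
spent [(0.57, [110.3, 268.8, 38.2, 29.4])]
[0.4208 0.3922 0.1946] [ 3.135 -0.005  1.624] 0.0939689847046033
```

Call:
servo_tool(commands=[-0.03,0,0,0,0,0,0.094,-0.08,-0.002,0,0,0,0,0.094,-0.14,-0.003,0,0,0,0,0.094,-0.2,-0.004,0,0,0,0,0.094,-0.26,-0.005,0,0,0,0,0.094,-0.32,-0.007,0,0,0,0,0.094,-0.38,-0.008,0,0,0,0,0.094,-0.42,-0.009,0,0,0,0,0.094,-0.444,-0.009,0,0,0,0,0.094,-0.444,-0.009,0,0,0,0,0.094])

```text
time: 10.6
tool_pos: [0.433, -0.0539, 0.1886]
ee_rot: [-3.138, -0.001, 1.621]
wrist_force: [0.5, 0.0, 0.5]
width: 0.0942
finger_force: 0.0
```

```bash
cat > lookw.py <<'E'
from h import *
import sys
s=shot('wrist'); jars([shot('scene'),shot('top')])
for c in ('blue','yellow','green'):
    b=[b for b in blobs(s,c,1500)]
    for x in b: print('w',c,x[0],x[1].round(1),[np.round(v,4) for v in fitcap([(s,x[1])],onz(s,x[1],.07)[:2],.085)])
o=robot.get_obs(); print(o['tool_pos'].round(4),o['ee_rot'].round(3))
E
python3 lookw.py
```

```text
blue 1 [array([ 0.4346, -0.053 ]), np.float64(0.0)]
yellow 1 [array([ 0.4406, -0.1876]), np.float64(0.0)]
green 2 [array([0.4369, 0.0711, 0.084 ]), np.float64(0.3713)]
w blue 4452 [324.1 241.8] [array([ 0.4352, -0.052 ]), np.float64(0.0)]
w blue 2034 [575.9 267.1] [array([ 0.6282, -0.0631]), np.float64(0.0)]
w green 1511 [619.2  21.1] [array([0.6185, 0.1046]), np.float64(0.0)]
w green 5689 [338.1  59.6] [array([0.4378, 0.0717]), np.float64(0.0)]
[ 0.4335 -0.052   0.1895] [-3.140e+00 -1.000e-03  1.625e+00]
```

Call:
servo_tool(commands=[0,0,0.04,0,0,0,0.094,0,0,0.09,0,0,0,0.094,0,0,0.12,0,0,0,0.094,0,0,0.133,0,0,0,0.094,0,0,0.133,0,0,0,0.06,0,0,0.133,0,0,0,0.04,0,0,0.133,0,0,0,0.04,0,0,0.133,0,0,0,0.04,0,0,0.133,0,0,0,0.04,0,0,0.133,0,0,0,0.04])

```text
time: 12.0
tool_pos: [0.4346, -0.0531, 0.0582]
ee_rot: [3.14, 0.001, 1.624]
wrist_force: [-0.1, 0.7, 2.1]
width: 0.0535
finger_force: 30.0
```

Call:
servo_tool(commands=[0,0,0,0,0,0,0.04,0,0,0,0,0,0,0.04,0,0,-0.03,0,0,0,0.04,0,0,-0.07,0,0,0,0.04,0,0,-0.12,0,0,0,0.04,0,0,-0.12,0,0,0,0.04])

```text
time: 12.75
tool_pos: [0.4357, -0.0533, 0.1808]
ee_rot: [3.135, 0.002, 1.624]
wrist_force: [0.6, -0.1, -2.4]
width: 0.0539
finger_force: 30.0
```

```bash
cat > held.py <<'E'
from h import *
import sys
c=sys.argv[1]; ztop=float(sys.argv[2]) if len(sys.argv)>2 else 0
s=shot('wrist'); T=T_tool(); zt=T[2,3]+.028
b=max(blobs(s,c,1500),key=lambda b:b[0])
p,_=fitcap([(s,b[1])],onz(s,b[1],zt-.013)[:2],zt); print(b[0],'cap centre',p.round(4),'tool offset',(T[:3,:3].T@(np.r_[p,T[2,3]]-T[:3,3])).round(4),T[:3,3].round(4))
jars([shot('scene'),shot('top')])
E
python3 held.py blue
```

```text
13717 cap centre [ 0.4357 -0.052 ] tool offset [0.001  0.0014 0.    ] [ 0.4343 -0.053   0.1781]
yellow 1 [array([ 0.4406, -0.1876]), np.float64(0.0)]
green 2 [array([0.4369, 0.071 , 0.084 ]), np.float64(0.3769)]
```

Call:
servo_tool(commands=[-0.006,0.03,0,0,0,0,0.04,-0.014,0.07,0,0,0,0,0.04,-0.022,0.11,0,0,0,0,0.04,-0.028,0.145,0,0,0,0,0.04,-0.03,0.1565,0,0,0,0,0.04,-0.03,0.1565,0,0,0,0,0.04,-0.03,0.1565,0,0,0,0,0.04])

```text
time: 13.78
tool_pos: [0.5905, -0.0742, 0.177]
ee_rot: [-3.14, -0.0, 1.624]
wrist_force: [0.5, -0.7, -1.1]
width: 0.0538
finger_force: 30.0
```

```bash
cat > over.py <<'E'
from h import *
s=shot('wrist'); T=T_tool(); print(T[:3,3].round(4)); print(robot.get_obs()['tool_pos'].round(4))
q=[.6084,-.008,.0531]
M=R.from_euler('z',q[2]).as_matrix()[:2,:2]; im=s['img'].copy()
for c in H: print(c,[(b[0],onz(s,b[1],.049).round(4)[:2].tolist()) for b in blobs(s,c,800)])
print('pred',{c:(q[:2]+M@[.035,y]).round(4).tolist() for c,y in(('green',.132),('red',.066),('blue',-.066),('yellow',-.132))})
for y in(.132,.066,0,-.066,-.132):
  P=np.array([proj(s,np.r_[q[:2]+M@[-.02+a*.0305,y+b*.0305],.045]) for a,b in((-1,-1),(-1,1),(1,1),(1,-1))])
  cv2.polylines(im,[np.int32(P*16)],True,(0,0,255),1,shift=4)
import sys; cv2.imwrite(sys.argv[1],im)
E
python3 over.py pics/o1.png
```

```text
[ 0.5907 -0.0743  0.1774]
[ 0.5907 -0.0743  0.1774]
blue [(2199, [0.6469, -0.0705]), (13646, [0.5941, -0.144])]
yellow []
red [(3049, [0.6402, 0.061])]
green [(4889, [0.4254, 0.0682])]
pred {'green': [0.6363, 0.1257], 'red': [0.6398, 0.0598], 'blue': [0.6469, -0.072], 'yellow': [0.6504, -0.138]}
```

View pics/o1.png

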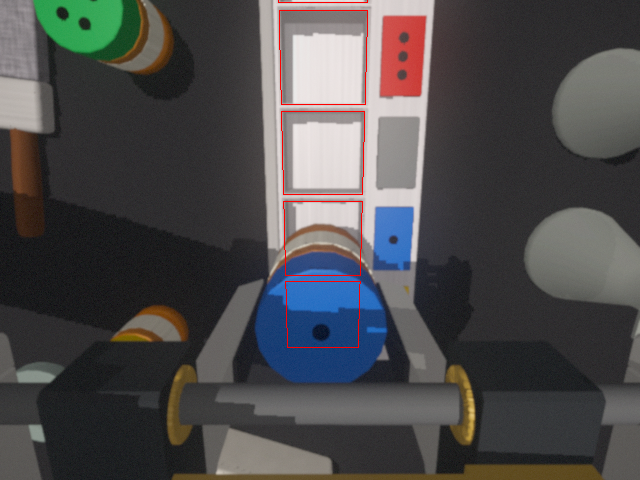

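Call:
servo_tool(commands=[0,0,0.03,0,0,0,0.04,0,0,0.06,0,0,0,0.04,0,0,0.07,0,0,0,0.04,0,0,0.078,0,0,0,0.04,0,0,0.084,0,0,0,0.04,0,0,0.09,0,0,0,0.04,0,0,0.096,0,0,0,0.04,0,0,0.102,0,0,0,0.04,0,0,0.106,0,0,0,0.04,0,0,0.108,0,0,0,0.04])

```text
time: 15.08
tool_pos: [0.5917, -0.0745, 0.069]
ee_rot: [-3.141, -0.0, 1.624]
wrist_force: [0.9, -0.6, -2.0]
width: 0.0535
finger_force: 30.0
```

Call:
servo_tool(commands=[0,0,0.001,0,0,0,0.04,0,0,0.002,0,0,0,0.04])

```text
time: 15.32
tool_pos: [0.5919, -0.0745, 0.0682]
ee_rot: [3.141, 0.0, 1.624]
wrist_force: [-1.9, 0.3, 3.4]
width: 0.0537
finger_force: 30.0
```

Call:
servo_tool(commands=[0,0,0.0005,0,0,0,0.04,0,0,0.0005,0,0,0,0.07,0,0,0.0005,0,0,0,0.094,0,0,0,0,0,0,0.094,0,0,0,0,0,0,0.094,0,0,-0.03,0,0,0,0.094,0,0,-0.08,0,0,0,0.094,0,0,-0.12,0,0,0,0.094])

```text
time: 16.32
tool_pos: [0.5921, -0.0745, 0.1893]
ee_rot: [3.14, 0.0, 1.624]
wrist_force: [1.0, 0.8, -0.4]
width: 0.0938
finger_force: 0.0
```

```bash
cat > chk.py <<'E'
from h import *
import sys
ss=[shot(n) for n in('scene','top')]; jars(ss)
q=[.6084,-.008,.0531]; M=R.from_euler('z',q[2]).as_matrix()[:2,:2]
for c,y in(('blue',-.066),('yellow',-.132),('green',.132)):
    p=q[:2]+M@[-.02,y]; o=[]
    for s in ss:
        b=near(s,c,p,.082,.03)
        if b is not None: o.append((s,b))
    print('rack',c,p.round(4),len(o),fitcap(o,p,None if len(o)>1 else .095) if o else '')
print(robot.get_obs()['tool_pos'].round(4))
E
python3 chk.py
```

```text
yellow 2 [array([ 0.4395, -0.1904,  0.0801]), np.float64(0.3374)]
green 2 [array([0.4369, 0.0711, 0.0835]), np.float64(0.3611)]
rack blue [ 0.5919 -0.075 ] 2 (array([ 0.59248829, -0.06476065,  0.09666139]), np.float64(5.162208143909368))
rack yellow [ 0.5954 -0.1409] 0 
rack green [0.5814 0.1228] 0 
[ 0.5947 -0.0751  0.1941]
```

Call:
servo_tool(commands=[-0.02,-0.03,0,0,0,0,0.094,-0.05,-0.075,0,0,0,0,0.094,-0.08,-0.12,0,0,0,0,0.094,-0.1,-0.15,0,0,0,0,0.094,-0.105,-0.158,0,0,0,0,0.094,-0.105,-0.158,0,0,0,0,0.094,-0.105,-0.158,0,0,0,0,0.094])

```text
time: 17.3
tool_pos: [0.4404, -0.1871, 0.1871]
ee_rot: [-3.142, -0.001, 1.625]
wrist_force: [0.3, -0.5, -0.7]
width: 0.0938
finger_force: 0.0
```

```bash
python3 lookw.py; python3 chk.py
```

```text
yellow 1 [array([ 0.4407, -0.1876]), np.float64(0.0)]
green 2 [array([0.4369, 0.0711, 0.0836]), np.float64(0.3699)]
w blue 8459 [573.2  92.5] [array([ 0.6048, -0.0724]), np.float64(0.0)]
w yellow 2432 [589.8 187.7] [array([ 0.6315, -0.1351]), np.float64(0.0)]
w yellow 4456 [320.4 243.5] [array([ 0.4403, -0.1863]), np.float64(0.0)]
[ 0.4403 -0.1871  0.1872] [-3.141 -0.     1.626]
yellow 1 [array([ 0.4405, -0.1875]), np.float64(0.0)]
green 2 [array([0.437 , 0.0711, 0.0837]), np.float64(0.3944)]
rack blue [ 0.5919 -0.075 ] 2 (array([ 0.60650447, -0.0704103 ,  0.11025575]), np.float64(0.06457187309337087))
rack yellow [ 0.5954 -0.1409] 0 
rack green [0.5814 0.1228] 0 
[ 0.4401 -0.1873  0.1873]
```

Call:
servo_tool(commands=[0,0,0.04,0,0,0,0.094,0,0,0.09,0,0,0,0.094,0,0,0.12,0,0,0,0.094,0,0,0.13,0,0,0,0.094,0,0,0.13,0,0,0,0.06,0,0,0.13,0,0,0,0.04,0,0,0.13,0,0,0,0.04,0,0,0.13,0,0,0,0.04,0,0,0.13,0,0,0,0.04,0,0,0.13,0,0,0,0.04])

```text
time: 18.8
tool_pos: [0.4401, -0.188, 0.0582]
ee_rot: [3.14, 0.001, 1.624]
wrist_force: [0.6, 0.3, 2.4]
width: 0.0539
finger_force: 30.0
```

Call:
servo_tool(commands=[0,0,0,0,0,0,0.04,0,0,0,0,0,0,0.04,0,0,-0.03,0,0,0,0.04,0,0,-0.07,0,0,0,0.04,0,0,-0.12,0,0,0,0.04,0,0,-0.12,0,0,0,0.04])

```text
time: 19.55
tool_pos: [0.4415, -0.1888, 0.181]
ee_rot: [3.135, 0.004, 1.624]
wrist_force: [0.4, -0.6, -1.9]
width: 0.0538
finger_force: 30.0
```

```bash
python3 held.py yellow
```

```text
13642 cap centre [ 0.4413 -0.1871] tool offset [0.0009 0.0013 0.    ] [ 0.4401 -0.1881  0.1782]
green 2 [array([0.437 , 0.0711, 0.0837]), np.float64(0.3678)]
```

Call:
servo_tool(commands=[0.008,0.03,0,0,0,0,0.04,0.018,0.07,0,0,0,0,0.04,0.028,0.11,0,0,0,0,0.04,0.036,0.145,0,0,0,0,0.04,0.039,0.1575,0,0,0,0,0.04,0.039,0.1575,0,0,0,0,0.04,0.039,0.1575,0,0,0,0,0.04])

```text
time: 20.58
tool_pos: [0.5936, -0.1408, 0.1769]
ee_rot: [-3.14, -0.0, 1.623]
wrist_force: [-0.0, 0.5, -1.4]
width: 0.0537
finger_force: 30.0
```

```bash
python3 over.py pics/o2.png
```

```text
[ 0.5937 -0.1409  0.1773]
[ 0.5937 -0.1409  0.1773]
blue [(5459, [0.5923, -0.0735]), (2616, [0.647, -0.0706])]
yellow [(2286, [0.6502, -0.1361]), (13861, [0.5971, -0.2099])]
red []
green []
pred {'green': [0.6363, 0.1257], 'red': [0.6398, 0.0598], 'blue': [0.6469, -0.072], 'yellow': [0.6504, -0.138]}
```

View pics/o2.png

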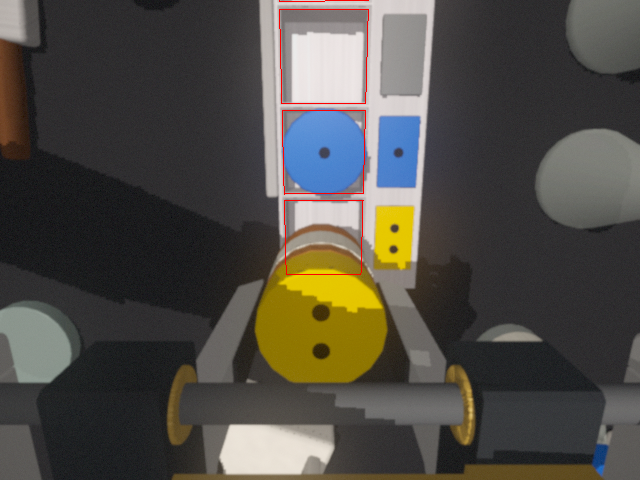

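The blue cap at (324,152) sits inside its pocket outline, and the yellow jar is above its own pocket. I'll lower it with a 1 mm shift.

Call:
servo_tool(commands=[0.001,0,0.03,0,0,0,0.04,0.001,0,0.06,0,0,0,0.04,0.001,0,0.07,0,0,0,0.04,0.001,0,0.078,0,0,0,0.04,0.001,0,0.084,0,0,0,0.04,0.001,0,0.09,0,0,0,0.04,0.001,0,0.096,0,0,0,0.04,0.001,0,0.102,0,0,0,0.04,0.001,0,0.106,0,0,0,0.04,0.001,0,0.108,0,0,0,0.04])

```text
time: 21.88
tool_pos: [0.5947, -0.1393, 0.0691]
ee_rot: [-3.141, -0.0, 1.624]
wrist_force: [0.1, -0.3, -0.5]
width: 0.0537
finger_force: 30.0
```

Call:
servo_tool(commands=[0,0,0.001,0,0,0,0.04,0,0,0.002,0,0,0,0.04])

```text
time: 22.12
tool_pos: [0.5949, -0.1395, 0.0682]
ee_rot: [3.141, 0.0, 1.624]
wrist_force: [-0.7, 0.5, 3.7]
width: 0.0538
finger_force: 30.0
```

Call:
servo_tool(commands=[0,0,0.0005,0,0,0,0.04,0,0,0.0005,0,0,0,0.07,0,0,0.0005,0,0,0,0.094,0,0,0,0,0,0,0.094,0,0,0,0,0,0,0.094,0,0,-0.03,0,0,0,0.094,0,0,-0.08,0,0,0,0.094,0,0,-0.12,0,0,0,0.094])

```text
time: 23.12
tool_pos: [0.595, -0.1395, 0.1894]
ee_rot: [3.14, 0.001, 1.624]
wrist_force: [1.0, 0.3, -0.4]
width: 0.0939
finger_force: 0.0
```

```bash
python3 look.py
```

```text
green 2 [array([0.4369, 0.0711, 0.0836]), np.float64(0.3479)]
spent [(0.96, [110.9, 268.6, 34.5, 27.9])]
[ 0.5963 -0.1399  0.1908] [3.135e+00 3.000e-03 1.624e+00] 0.09401907815433966
```

Call:
servo_tool(commands=[0.03,-0.02,0,0,0,0,0.094,0.08,-0.053,0,0,0,0,0.094,0.13,-0.087,0,0,0,0,0.094,0.18,-0.12,0,0,0,0,0.094,0.21,-0.14,0,0,0,0,0.094,0.2185,-0.1465,0,0,0,0,0.094,0.2185,-0.1465,0,0,0,0,0.094,0.2185,-0.1465,0,0,0,0,0.094])

```text
time: 24.28
tool_pos: [0.4374, 0.07, 0.1869]
ee_rot: [-3.141, 0.001, 1.623]
wrist_force: [0.4, 0.3, -0.0]
width: 0.094
finger_force: 0.0
```

```bash
python3 lookw.py
```

```text
green 1 [array([0.4382, 0.0704]), np.float64(0.0)]
w green 2256 [578.9 177.7] [array([0.6188, 0.1281]), np.float64(0.0)]
w green 4312 [321.5 243.1] [array([0.438 , 0.0711]), np.float64(0.0)]
[0.4374 0.0701 0.1872] [-3.141  0.     1.623]
```

Call:
servo_tool(commands=[0,0,0.04,0,0,0,0.094,0,0,0.09,0,0,0,0.094,0,0,0.12,0,0,0,0.094,0,0,0.13,0,0,0,0.094,0,0,0.13,0,0,0,0.06,0,0,0.13,0,0,0,0.04,0,0,0.13,0,0,0,0.04,0,0,0.13,0,0,0,0.04,0,0,0.13,0,0,0,0.04,0,0,0.13,0,0,0,0.04])

```text
time: 25.68
tool_pos: [0.4374, 0.071, 0.0582]
ee_rot: [3.14, 0.0, 1.624]
wrist_force: [-0.6, 0.8, 3.7]
width: 0.0535
finger_force: 30.0
```

Call:
servo_tool(commands=[0,0,0,0,0,0,0.04,0,0,0,0,0,0,0.04,0,0,-0.03,0,0,0,0.04,0,0,-0.07,0,0,0,0.04,0,0,-0.12,0,0,0,0.04,0,0,-0.12,0,0,0,0.04])

```text
time: 26.42
tool_pos: [0.4388, 0.071, 0.1809]
ee_rot: [3.134, 0.0, 1.624]
wrist_force: [1.0, 0.6, -1.0]
width: 0.0538
finger_force: 30.0
```

```bash
python3 held.py green
```

```text
12737 cap centre [0.4388 0.0719] tool offset [0.0009 0.0015 0.    ] [0.4373 0.071  0.1781]
```

Call:
servo_tool(commands=[0.009,0.03,0,0,0,0,0.04,0.021,0.07,0,0,0,0,0.04,0.033,0.11,0,0,0,0,0.04,0.041,0.135,0,0,0,0,0.04,0.0447,0.1465,0,0,0,0,0.04,0.0447,0.1465,0,0,0,0,0.04,0.0447,0.1465,0,0,0,0,0.04])

```text
time: 27.45
tool_pos: [0.5797, 0.1231, 0.177]
ee_rot: [-3.14, 0.0, 1.624]
wrist_force: [0.1, 0.2, -1.4]
width: 0.0537
finger_force: 30.0
```

```bash
python3 over.py pics/o3.png
```

```text
[0.5798 0.1231 0.1774]
[0.5798 0.1231 0.1774]
blue [(1233, [0.647, -0.0707]), (1402, [0.5896, -0.0879])]
yellow [(1131, [0.799, -0.093])]
red []
green [(11222, [0.5838, 0.0459])]
pred {'green': [0.6363, 0.1257], 'red': [0.6398, 0.0598], 'blue': [0.6469, -0.072], 'yellow': [0.6504, -0.138]}
```

View pics/o3.png

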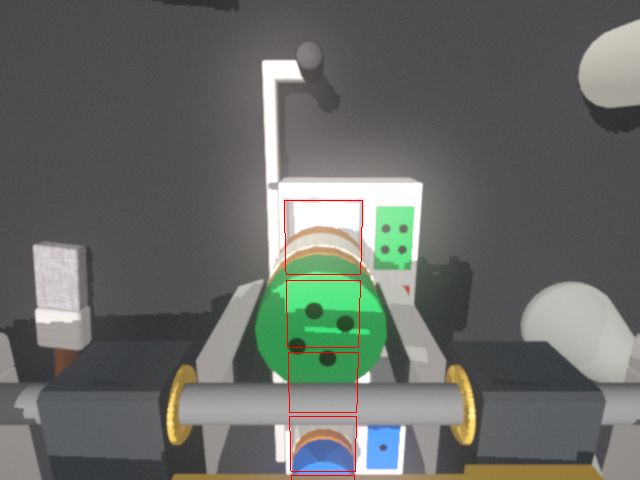

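The green jar is over the green pocket, and its outline is aligned at x 285–362. The knob top shows at (310,52). Lowering.

Call:
servo_tool(commands=[0.0005,0,0.03,0,0,0,0.04,0.0005,0,0.06,0,0,0,0.04,0.0005,0,0.07,0,0,0,0.04,0.0005,0,0.078,0,0,0,0.04,0.0005,0,0.084,0,0,0,0.04,0.0005,0,0.09,0,0,0,0.04,0.0005,0,0.096,0,0,0,0.04,0.0005,0,0.102,0,0,0,0.04,0.0005,0,0.106,0,0,0,0.04,0.0005,0,0.108,0,0,0,0.04])

```text
time: 28.75
tool_pos: [0.5806, 0.1239, 0.069]
ee_rot: [-3.141, 0.0, 1.624]
wrist_force: [0.6, 0.0, -0.6]
width: 0.0537
finger_force: 30.0
```

Call:
servo_tool(commands=[0,0,0.001,0,0,0,0.04,0,0,0.002,0,0,0,0.04])

```text
time: 29.0
tool_pos: [0.5809, 0.1239, 0.0682]
ee_rot: [3.141, 0.0, 1.624]
wrist_force: [-0.8, -0.3, 3.4]
width: 0.0537
finger_force: 30.0
```

Call:
servo_tool(commands=[0,0,0.0005,0,0,0,0.04,0,0,0.0005,0,0,0,0.07,0,0,0.0005,0,0,0,0.094,0,0,0,0,0,0,0.094,0,0,0,0,0,0,0.094,0,0,-0.03,0,0,0,0.094,0,0,-0.08,0,0,0,0.094,0,0,-0.12,0,0,0,0.094,0,0,-0.12,0,0,0,0.094])

```text
time: 30.12
tool_pos: [0.583, 0.1242, 0.1923]
ee_rot: [3.132, -0.0, 1.624]
wrist_force: [0.8, -0.9, -0.3]
width: 0.0942
finger_force: 0.0
```

```bash
python3 - <<'E'
from h import *
s=shot('wrist');g=cv2.cvtColor(s['img'],cv2.COLOR_BGR2GRAY)
for n in('lock_knob',):
    for t in spotter.trace(n,s)[:2]: print(n,t['conf'],t['box'])
cv2.imwrite('pics/k1.png',s['img']);o=robot.get_obs();print(o['tool_pos'],o['ee_rot'])
for x in(.54,.55,.56,.57,.58): print(x,proj(s,[x,.25,.084]).round(1))
t=shot('top');cv2.imwrite('pics/k1t.png',cv2.resize(t['img'][130:330,170:430],(780,600),interpolation=cv2.INTER_CUBIC))
E
```

```text
lock_knob 0.58 [256.2, 48.6, 58.2, 401.8]
[0.5805658  0.12388447 0.18699899] [-3.14143535e+00  1.52530434e-04  1.62424888e+00]
0.54 [263.3  56.5]
0.55 [278.6  57.4]
0.56 [294.   58.4]
0.57 [309.3  59.3]
0.58 [324.6  60.2]
```

View pics/k1.png

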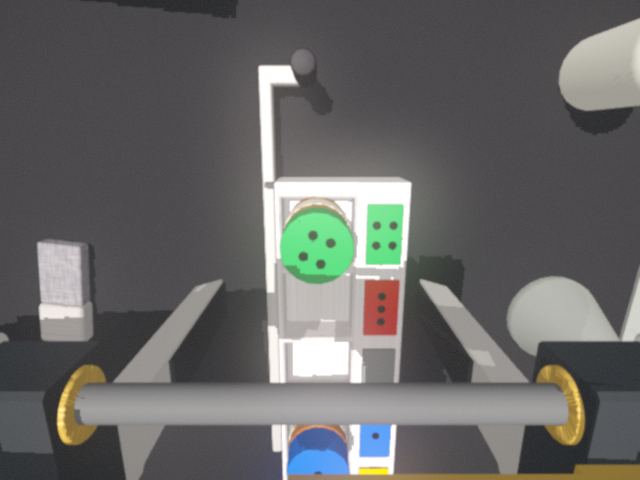

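View pics/k1t.png

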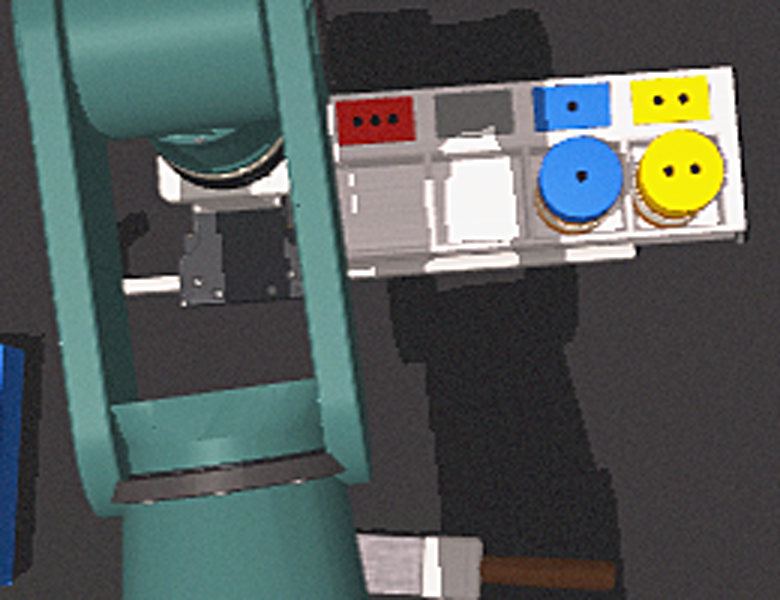

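The green, blue and yellow jars are seated in their own pockets. The knob top is at (304,61) in the wrist view, which gives about (0.5665, 0.249).

Call:
servo_tool(commands=[0.03,-0.002,0,0,0,0,0.094,0.07,-0.004,0,0,0,0,0.094,0.11,-0.007,0,0,0,0,0.094,0.1265,-0.008,0,0,0,0,0.094,0.1265,-0.008,0,0,0,0,0.094,0.1265,-0.008,0,0,0,0,0.094])

```text
time: 31.02
tool_pos: [0.5661, 0.2485, 0.1868]
ee_rot: [-3.141, 0.001, 1.623]
wrist_force: [0.2, -0.3, 0.8]
width: 0.094
finger_force: 0.0
```

```bash
python3 - <<'E'
from h import *
s=shot('wrist');T=T_tool();print(T[:3,3])
p=proj(s,[.5665,.2495,.084]);print(p)
u,v=map(int,p.round());g=cv2.cvtColor(s['img'],cv2.COLOR_BGR2GRAY)
c=s['img'][max(v-70,0):v+80,u-90:u+90].copy();cv2.circle(c,(90,min(v,70)),3,(0,0,255),1)
cv2.imwrite('pics/k2.png',cv2.resize(c,None,fx=3,fy=3))
t=shot('scene');print('scene',proj(t,[.5665,.2495,.084]));t=shot('top');print('top',proj(t,[.5665,.2495,.084]))
E
```

```text
[0.56619857 0.24841142 0.18711297]
[321.30736059 246.24831336]
scene [453.21230321 268.66812645]
top [197.10729526 204.78610446]
```

View pics/k2.png

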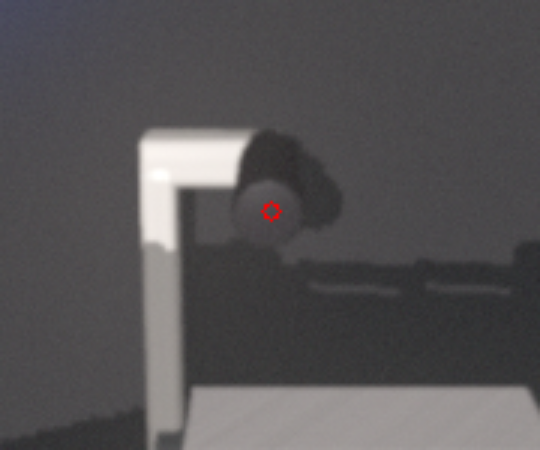

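The mark sits on the knob's top centre. I'll descend and pinch it.

Call:
servo_tool(commands=[0,0,0.05,0,0,0,0.094,0,0,0.1,0,0,0,0.08,0,0,0.12,0,0,0,0.07,0,0,0.128,0,0,0,0.06,0,0,0.128,0,0,0,0.04,0,0,0.128,0,0,0,0.01,0,0,0.128,0,0,0,0.01,0,0,0.128,0,0,0,0.01,0,0,0.128,0,0,0,0.01,0,0,0.128,0,0,0,0.01])

```text
time: 32.42
tool_pos: [0.5654, 0.2498, 0.0597]
ee_rot: [-3.14, 0.0, 1.624]
wrist_force: [-3.1, 0.1, 2.9]
width: 0.0175
finger_force: 30.0
```

Call:
servo_tool(commands=[0,0,0,0,0,0,0.01,0,0,0,0,0,0,0.01,0,0,0,0,0,0,0.01,0,0,0,0,0,0,0.01])

```text
time: 32.92
tool_pos: [0.5654, 0.2498, 0.0598]
ee_rot: [-3.14, 0.0, 1.624]
wrist_force: [-5.2, -1.5, 4.8]
width: 0.0175
finger_force: 30.0
```

Call:
servo_tool(commands=[-0.005,0,0,0,0,0,0.01,-0.01,0,0,0,0,0,0.01,-0.016,0,0,0,0,0,0.01,-0.022,0,0,0,0,0,0.01,-0.028,0,0,0,0,0,0.01,-0.033,0,0,0,0,0,0.01,-0.037,0,0,0,0,0,0.01,-0.039,0,0,0,0,0,0.01,-0.04,0,0,0,0,0,0.01,-0.04,0,0,0,0,0,0.01])

```text
time: 34.17
tool_pos: [0.5674, 0.2122, 0.0598]
ee_rot: [-3.141, -0.004, 1.625]
wrist_force: [-5.4, 4.7, 5.2]
width: 0.0172
finger_force: 30.0
```

Call:
servo_tool(commands=[-0.001,0,0,0,0,0,0.01,-0.002,0,0,0,0,0,0.01,-0.002,0,0,0,0,0,0.01])

```text
time: 34.55
tool_pos: [0.5673, 0.2121, 0.0598]
ee_rot: [-3.141, -0.008, 1.626]
wrist_force: [-4.6, 9.2, 3.4]
width: 0.0178
finger_force: 30.0
```

Call:
servo_tool(commands=[-0.001,0,0,0,0,0,0.01,-0.002,0,0,0,0,0,0.01,-0.003,0,0,0,0,0,0.01,-0.003,0,0,0,0,0,0.01])

```text
time: 35.05
tool_pos: [0.5674, 0.2118, 0.0598]
ee_rot: [3.141, -0.013, 1.627]
wrist_force: [-5.1, 15.7, 3.7]
width: 0.0174
finger_force: 30.0
```

Call:
servo_tool(commands=[0,0,0,0,0,0,0.04,0,0,0,0,0,0,0.08,0,0,0,0,0,0,0.08,0,0,0,0,0,0,0.08,0,0,-0.03,0,0,0,0.08,0,0,-0.08,0,0,0,0.08,0,0,-0.13,0,0,0,0.08,0.05,0,-0.13,0,0,0,0.08,0.05,0,-0.13,0,0,0,0.08,0.05,0,-0.13,0,0,0,0.08])

```text
time: 36.3
tool_pos: [0.5655, 0.2542, 0.1887]
ee_rot: [-3.14, 0.001, 1.624]
wrist_force: [-0.1, -0.7, -0.6]
width: 0.0801
finger_force: 0.0
```

```bash
python3 - <<'E'
from h import *
s=shot('wrist');T=T_tool();print(T[:3,3])
q=[.6084,-.008,.0531];M=R.from_euler('z',q[2]).as_matrix()[:2,:2]
im=s['img']
for y,c in((.26,(255,0,0)),(.22,(0,0,255)),(.222,(0,255,255))):
    p=proj(s,np.r_[q[:2]+M@[-.0282,y],.084]);print(y,p); cv2.circle(im,tuple(int(v) for v in (p*16).round()),3*16,c,1,shift=4)
p=proj(s,np.r_[q[:2]+M@[-.0282,.22],.084]);u,v=map(int,p);v0=max(v-100,0)
cv2.imwrite('pics/k3.png',cv2.resize(im[v0:v0+200,u-100:u+100],(600,600)))
E
```

```text
[0.56551502 0.25390716 0.18854015]
0.26 [321.69448763 252.32069607]
0.22 [321.64404456 302.85432713]
0.222 [321.64648073 300.41377711]
```

View pics/k3.png

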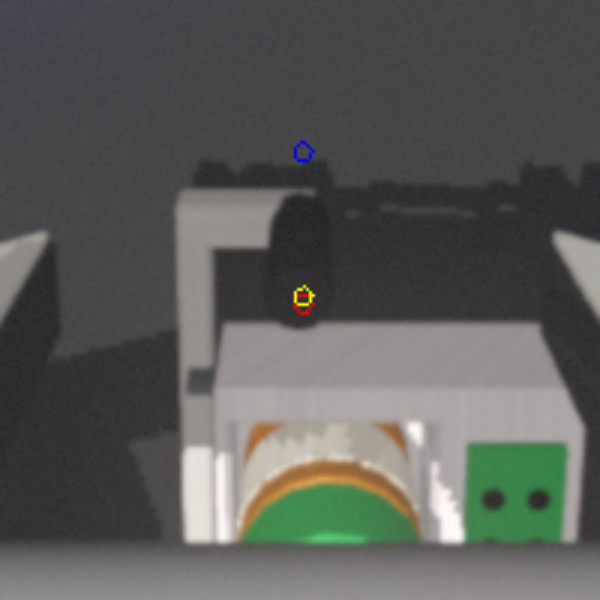

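```bash
python3 - <<'E'
from h import *
s=shot('wrist');q=[.6084,-.008,.0531];M=R.from_euler('z',q[2]).as_matrix()[:2,:2]
g=cv2.cvtColor(s['img'],cv2.COLOR_BGR2GRAY).astype(int)
print(g[285:345,318].tolist()); print(g[285:345,355].tolist())
L=lambda uv,z:(M.T@(onz(s,uv,z)[:2]-q[:2])).round(4)
for v in(299,301,303): print('knob',v,L((321,v),.084))
for v in(330,331,332): print('edge',v,L((355,v),.045))
c=shot('scene');b=shot('top')
def btn(s,g): return near(s,'green',g,.07)
print('btn tri',tri([(c,btn(c,(.488,-.363))),(b,btn(b,(.493,-.361)))]))
E
```

```text
[43, 44, 42, 41, 47, 49, 48, 53, 46, 51, 50, 52, 51, 49, 53, 49, 51, 49, 50, 52, 48, 52, 52, 53, 51, 74, 115, 140, 147, 148, 147, 146, 144, 146, 147, 149, 147, 149, 149, 151, 151, 151, 147, 145, 146, 152, 163, 168, 168, 169, 168, 169, 168, 170, 169, 168, 166, 163, 162, 161]
[51, 49, 55, 45, 51, 53, 53, 54, 52, 54, 51, 53, 54, 52, 54, 54, 52, 55, 54, 56, 58, 51, 58, 76, 114, 139, 146, 147, 147, 149, 148, 147, 147, 149, 149, 150, 151, 148, 151, 152, 150, 148, 148, 147, 147, 151, 164, 170, 169, 171, 172, 171, 171, 172, 170, 170, 167, 164, 162, 154]
knob 299 [-0.0287  0.2229]
knob 301 [-0.0287  0.2212]
knob 303 [-0.0287  0.2196]
edge 330 [0.0013 0.1764]
edge 331 [0.0013 0.1754]
edge 332 [0.0014 0.1745]
btn tri [ 0.49300994 -0.35970638  0.07404276]
```

The knob centre is about 46 mm from the rack end, and nominal home is 45 mm. I'll confirm with a firm push on the knob's outer side using closed fingers.

Call:
servo_tool(commands=[0,0,0,0,0,0,0.0,0,0,0,0,0,0,0.0,0,0,0.03,0,0,0,0.0,0,0,0.08,0,0,0,0.0,0,0,0.12,0,0,0,0.0,0,0,0.128,0,0,0,0.0,-0.008,0,0.128,0,0,0,0.0,-0.014,0,0.128,0,0,0,0.0,-0.018,0,0.128,0,0,0,0.0,-0.02,0,0.128,0,0,0,0.0])

```text
time: 37.75
tool_pos: [0.5675, 0.2346, 0.0627]
ee_rot: [3.14, -0.0, 1.624]
wrist_force: [0.9, -0.6, 0.1]
width: 0.0003
finger_force: 0.0
```

Call:
servo_tool(commands=[-0.003,0,0,0,0,0,0.0,-0.006,0,0,0,0,0,0.0,-0.008,0,0,0,0,0,0.0])

```text
time: 38.12
tool_pos: [0.5671, 0.2287, 0.0616]
ee_rot: [3.141, -0.004, 1.624]
wrist_force: [-0.3, 8.4, -0.3]
width: 0.0002
finger_force: 3.7
```

Call:
servo_tool(commands=[-0.002,0,0,0,0,0,0.0,-0.004,0,0,0,0,0,0.0,-0.006,0,0,0,0,0,0.0,-0.006,0,0,0,0,0,0.0])

```text
time: 38.62
tool_pos: [0.5671, 0.2285, 0.0618]
ee_rot: [3.14, -0.014, 1.627]
wrist_force: [-0.2, 17.3, -1.4]
width: 0.0006
finger_force: 8.5
```

Call:
servo_tool(commands=[0.015,0,0,0,0,0,0.0,0.03,0,0,0,0,0,0.0,0.03,0,-0.05,0,0,0,0.0,0.03,0,-0.1,0,0,0,0.0,0.03,0,-0.13,0,0,0,0.0,0.03,0,-0.13,0,0,0,0.0])

```text
time: 39.38
tool_pos: [0.5676, 0.2513, 0.195]
ee_rot: [3.135, -0.001, 1.624]
wrist_force: [0.7, -0.6, -0.0]
width: 0.0005
finger_force: 0.0
```

Call:
servo_tool(commands=[-0.03,-0.005,0,0,0,0,0.0,-0.09,-0.016,0,0,0,0,0.0,-0.15,-0.026,0,0,0,0,0.0,-0.21,-0.037,0,0,0,0,0.0,-0.27,-0.047,0,0,0,0,0.0,-0.33,-0.057,0,0,0,0,0.0,-0.39,-0.068,0,0,0,0,0.0,-0.44,-0.077,0,0,0,0,0.0,-0.48,-0.083,0,0,0,0,0.0,-0.5,-0.087,0,0,0,0,0.0])

```text
time: 40.62
tool_pos: [0.5044, -0.2545, 0.1887]
ee_rot: [-3.138, -0.002, 1.622]
wrist_force: [1.0, -0.2, -0.2]
width: 0.0005
finger_force: 0.0
```

```bash
python3 - <<'E'
from h import *
s=shot('wrist');T=T_tool();print(T[:3,3])
for b in blobs(s,'green',150): print(b[0],b[1].round(1),onz(s,b[1],.072).round(4),b[2])
print(proj(s,[.493,-.3597,.072]), move([.493,-.36,.15]))
E
```

```text
[ 0.50422131 -0.25612667  0.18901246]
[300.9527386 364.7282832] [-0.10319604 -0.01624257  0.03904247]
```

Call:
servo_tool(commands=[-0.03,-0.005,0,0,0,0,0.0,-0.08,-0.012,0,0,0,0,0.0,-0.1,-0.0155,0,0,0,0,0.0,-0.104,-0.016,0,0,0,0,0.0,-0.104,-0.016,0,0,0,0,0.0,-0.104,-0.016,0,0,0,0,0.0])

```text
time: 41.42
tool_pos: [0.4958, -0.3564, 0.1917]
ee_rot: [3.141, -0.0, 1.626]
wrist_force: [0.2, 0.5, -0.5]
width: 0.0003
finger_force: 0.0
```

```bash
python3 - <<'E'
from h import *
s=shot('wrist');T=T_tool();print(T[:3,3],T_tool()[:3,3])
for b in blobs(s,'green',150): print(b[0],b[1].round(1),onz(s,b[1],.072).round(4),b[2])
for z in(.066,.072): print(proj(s,[.493,-.3597,z]))
cv2.imwrite('pics/b1.png',s['img'])
E
```

```text
[ 0.49572802 -0.35652867  0.1917677 ] [ 0.49572802 -0.35652867  0.1917677 ]
525 [311.1 252.8] [ 0.4891 -0.3656  0.072 ] [297 237  32  29]
[316.70732288 243.68199925]
[316.63489741 245.73173366]
```

View pics/b1.png

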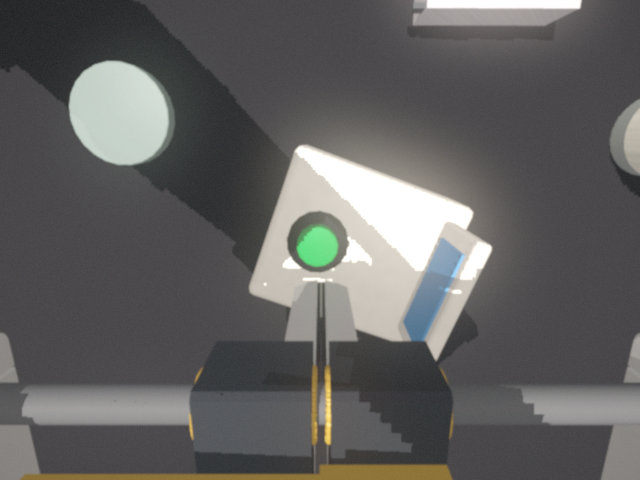

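The button is at (318,246), matching the projected position (317,246). I'll descend onto it.

Call:
servo_tool(commands=[-0.003,-0.001,0.03,0,0,0,0.0,-0.003,-0.001,0.06,0,0,0,0.0,-0.003,-0.001,0.08,0,0,0,0.0,-0.003,-0.001,0.095,0,0,0,0.0,-0.003,-0.001,0.1,0,0,0,0.0,-0.003,-0.001,0.1,0,0,0,0.0])

```text
time: 42.22
tool_pos: [0.4946, -0.3605, 0.0923]
ee_rot: [3.141, -0.0, 1.625]
wrist_force: [-1.5, 1.8, 2.0]
width: 0.0004
finger_force: 0.9
```

Call:
servo_tool(commands=[0,0,0.003,0,0,0,0.0,0,0,0.006,0,0,0,0.0,0,0,0.009,0,0,0,0.0,0,0,0.011,0,0,0,0.0,0,0,0.013,0,0,0,0.0])

```text
time: 42.85
tool_pos: [0.4953, -0.3615, 0.0867]
ee_rot: [3.138, 0.004, 1.624]
wrist_force: [-9.1, 9.1, 32.1]
width: 0.0004
finger_force: 16.1
```

The button is at its stop: 32 N after about 6 mm of travel. I'll retract.

Call:
servo_tool(commands=[0,0,0,0,0,0,0.0,0,0,-0.03,0,0,0,0.0,0,0,-0.08,0,0,0,0.0,0,0,-0.12,0,0,0,0.0,-0.05,-0.08,-0.13,0,0,0,0.0,-0.1,-0.14,-0.13,0,0,0,0.0,-0.12,-0.16,-0.13,0,0,0,0.0,-0.12,-0.16,-0.13,0,0,0,0.0])

```text
time: 43.85
tool_pos: [0.3381, -0.492, 0.2082]
ee_rot: [-3.141, 0.001, 1.619]
wrist_force: [0.5, -0.5, 0.5]
width: 0.0009
finger_force: 0.0
```

```bash
python3 - <<'E'
from h import *
ss={n:shot(n) for n in('scene','top')};print(robot.get_obs()['tool_pos'],robot.get_obs()['wrist_force'].round(1))
a=ss['top']['img'];b=ss['scene']['img']
cv2.imwrite('pics/final.png',np.vstack([cv2.resize(a[140:340,70:590],(780,300),interpolation=cv2.INTER_CUBIC),cv2.resize(b[170:350,70:590],(780,270),interpolation=cv2.INTER_CUBIC)]))
E
```

```text
[ 0.34004668 -0.49035562  0.20809402] [1.1 0.8 0.1]
```

View pics/final.png

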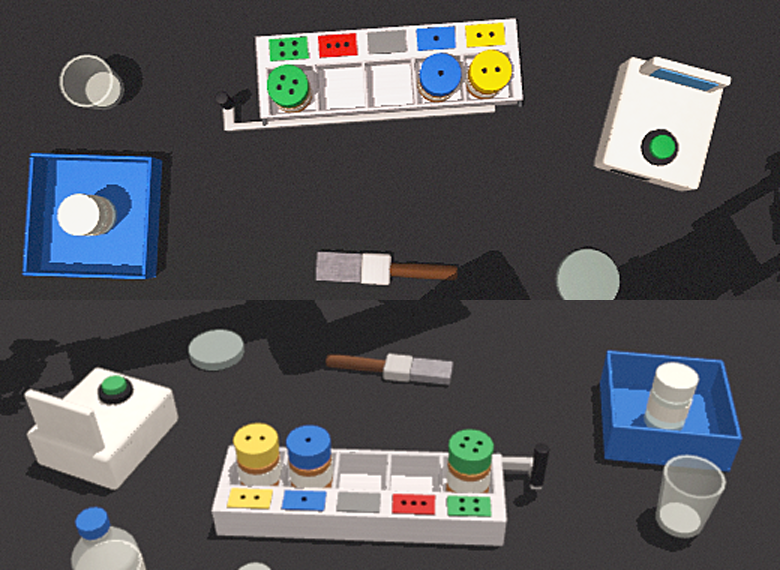

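The final pictures show the green, blue and yellow jars in their own pockets, the spent jar standing in the bin and the slide pushed in. The beaker and dish are where they started.

```bash
python3 -c "
from bench import close_job; print(close_job())"
```

```text
the job is handed in; nothing more can be done
None
```

The job is done and handed in: the spent jar is in the bin, jars 1, 2 and 4 stand in their matching pockets in order (3 was missing), the slide is pushed home against its stop, and the start button was pressed once all the way down.

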